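# Thread two flap-wheel packs onto their carrier posts in order

### The arm

A 6-joint arm with a two-finger parallel gripper is mounted at the origin on the work surface. World frame = base frame: x ahead of the robot, y to its left, z up, the work surface at z = 0. Lengths are in mm, angles in rad, forces in N, time in s.
With the tool pointing down it reaches from about 250 to 800 mm from the base axis. Payload 3.9 kg.
Tool frame: the origin (TCP) lies on the centre line of the jaws, within the pads' length; the fingertips stand 17 mm ahead of it and the grasp point (between the pads) lies 2 mm behind it; z points along the fingers, y is the line along which they close (so a half turn about z gives the same grasp; the last joint's range is limited). The gripper opens to 85 mm and grips with 20 to 120 N. Pads are 22 mm wide; open, the fingers measure 114 mm over their backs; the gripper's body (76 mm by 85 mm) begins 54 mm behind the grasp point. The pads swing forward as they close: fully open they stand 13 mm farther back than shut.
Start: joints at [-1.206, 0.26, -0.138, 1.173, 0, 1.571], TCP at [187.295, -490.444, 248.304] pointing down, gripper open.
Joint ranges: [-2.78, 2.78], [-0.83, 1.72], [-1.28, 1.37], [-1.9, 2.12], [-1.57, 1.48], [-3.14, 3.14]. Speed limits (rad/s): [2.57, 2.57, 3.14, 3.14, 3.14, 3.14].

### API

Orientations are given as a unit quaternion [w, x, y, z].
In Python, from station import r, cams, ticket gives the robot as it stands.
- The arm moves only by the shell command python3 -m creep 'ROWS'. ROWS is JSON, a list of rows, each an object with "xyz": the shift along the tool's x, y, z in cm, a list of three; "rot": the turn, a rotation vector about the tool's x, y, z in rad, a list of three; "grip": the closure, from -1 (fully open) to 1 (shut). In form: [{"xyz": [dx, dy, dz], "rot": [wx, wy, wz], "grip": grip}, ...]. A call has exactly 8 rows; each row is the pose to reach, as a shift and turn from the pose commanded when the call began, along the tool's axes at that moment; what a row does not reach only later rows make up. A row lasts 1/8 s, in which the tool goes at most 62.5 mm and 10.7 degrees, less where a joint would pass 70% of its speed; a pose out of reach is approached as far as the arm can. A call with a gripper value outside its range is refused whole. The fingers move at their own pace and stop on an object; the grip force is fixed at half the most. Time passes only in rows, so rows that repeat a pose let the fingers close, or fill a call up. It gives the time, the measured TCP pose, the force, the opening and the grip force at its end, in the units of the state.
- r.observe(): the state, without advancing time (a new reading comes with each control period).
- cams.snapshot(name): name is "scene" or "side" or "wrist"; returns (picture, depth): 400x640x3 uint8, red, green, blue; 400x640 float32, mm along the optical axis (not along the pixel's ray), 0 where there is no reading.
- cams.get_calibration(name): a dict with "fx", "fy", "cx", "cy" (pixels), "k1" (the pictures are not rectified: a ray, as slopes to the right and down, at radius r is drawn at 1 + k1 r^2 times it, then the intrinsics apply), "R" (3x3) and "t" (3): a world point X has camera coordinates R X + t. Camera axes: x right, y down, z forward; pixel columns grow to the right and rows downward; lengths in mm; the calibration is good to about 2 mm. A picture is of the moment at which its call begins: read the wrist's pose just before it. get_calibration takes no time and is no camera call; for the wrist camera it gives the pose at the moment of the call.
- ticket.finish_job(): hands the job in; it is judged then, once.
The state is a dict: "clock": time; "joints": joint angles; "qvel": joint speeds; "tau": joint torques, N m; "tcp_pos": TCP position; "orientation": TCP orientation; "ft_force": force on the tool from outside, world axes, zero at the start; "torque": the same for the moment, N m; "gripper_width": finger opening in mm; "finger_force": force on a finger pad.
Only numpy, scipy, OpenCV 4.12 (cv2) and the standard library are available. Lean on these libraries where they do the work, as an engineer would, in place of code of your own. Each camera call takes 0.05 s, during which the arm holds its last target. There are 200 camera calls.

### The job

Make up the two packs for the next tank: on the post with the red base thread the brown wheel first, then the steel spacer, then the green wheel on top; on the post with the blue base thread the pink wheel first, then the brass collar on top. Lower each one down its pin rather than dropping it, so that everything sits flat, and leave the worn black wheel and the blue die grinder where they lie.

Things in the scene. Friction and masses are not known exactly. Their poses are not given: they have to be found in the camera images.
- brown_wheel: Brown flap wheel lying flat on the bench: a ring 58 mm across and 20 mm thick with a plain through bore of 28 mm; about 90 g. Origin at the centre of its underside, z up along the bore
- green_wheel: Green flap wheel lying flat on the bench: a ring 58 mm across and 20 mm thick with a plain through bore of 28 mm; about 90 g. Origin at the centre of its underside, z up along the bore
- pink_wheel: Pink flap wheel lying flat on the bench: a ring 58 mm across and 20 mm thick with a plain through bore of 28 mm; about 90 g. Origin at the centre of its underside, z up along the bore
- steel_spacer: Bare grey steel spacer ring lying flat on the bench, 50 mm across, 12 mm thick, plain through bore of 28 mm; about 120 g. Origin at the centre of its underside, z up along the bore
- brass_collar: Yellow brass ring lying flat on the bench, 50 mm across, 14 mm thick, plain through bore of 28 mm; about 140 g. Origin at the centre of its underside, z up along the bore
- red_post: Carrier post with a red base: fixed round base 80 mm across and 14 mm thick, with an upright aluminium pin in its middle, 14 mm in diameter, its tip 69 mm above the bench, the last 7 mm tapering to 6 mm. Origin on the bench at the base's centre, z up along the pin. The first thing threaded on rests on the base, 14 mm above the origin, with 7 mm play all round the pin
- blue_post: Carrier post with a blue base: fixed round base 80 mm across and 14 mm thick, with an upright aluminium pin in its middle, 14 mm in diameter, its tip 69 mm above the bench, the last 7 mm tapering to 6 mm. Origin on the bench at the base's centre, z up along the pin. The first thing threaded on rests on the base, 14 mm above the origin, with 7 mm play all round the pin
- black_wheel: Worn-out black flap wheel lying flat on the bench: a ring 58 mm across and 20 mm thick with a plain through bore of 28 mm; about 90 g. Origin at the centre of its underside, z up along the bore. Not wanted: to be left where it lies
- die_grinder: Blue air-driven die grinder lying on the bench, 200 mm long, 38 mm thick and about 42 mm high with its lever; to be left where it lies. Origin on the bench under its body, x along its length: the collet end reaches 95 mm to +x, the brass air inlet 105 mm to -x
Things that resemble listed ones, but are neither listed nor needed, are in the scene too. Of the things like the green_wheel, leave any that is white; of the rest the smaller one is meant.

How it is judged:
By the outcome, as a careful person would: the job done as asked, in the order asked, and still so for the second after the job is handed in, with the robot touching nothing.
It also fails if it takes over 136 s, if anything falls off the work surface, if the arm or the gripper's body presses on something with over 40 N, if the wrist force passes 120 N, or if a joint passes its speed limit or range.

## Working session

There is one attempt and no reset: what is moved stays moved. The work goes in short steps, Python scripts to look and compute and a shell command to move; the robot and the scene stay as the last step left them, time stands still between calls to the robot, and variables do not carry over. Pictures are saved under pics/ and viewed, at most 14 in all, crops included, and the job is handed in when it is done.

```bash
mkdir -p pics; ls; python3 - <<'E'
from station import r,cams,ticket
import cv2,numpy as np
print(r.observe())
for n in ("scene","side"):
    im,d=cams.snapshot(n); cv2.imwrite(f"pics/{n}0.png",im[:,:,::-1]); np.savez(f"{n}0.npz",im=im,d=d)
    c=cams.get_calibration(n); print(n,c)
E
```

```text
pics
{'clock': 0.0, 'joints': array([-1.20599237e+00,  2.60680999e-01, -1.39381688e-01,  1.17267316e+00,
        2.67990365e-05,  1.57079984e+00]), 'qvel': array([-0.00099578,  0.0004441 , -0.00052138, -0.0012032 ,  0.00080775,
       -0.0011108 ]), 'tau': array([ 3.95861543e-04, -4.05676067e+01,  2.53922743e+01,  1.87096040e-02,
        1.74218021e-04,  2.38489250e-06]), 'tcp_pos': array([ 187.08068446, -489.84878504,  247.46165998]), 'orientation': array([-9.56103347e-04,  9.83410688e-01,  1.81390403e-01, -1.62731484e-04]), 'ft_force': array([ 0.06929599, -0.800919  , -0.20607318]), 'torque': array([-0.07113718, -0.00940613,  0.02782811]), 'finger_force': 0.0, 'gripper_width': 85.28408867760581}
scene {'fx': 408.1306565128671, 'fy': 408.1306565128671, 'cx': 320.2628216089379, 'cy': 203.68784881865898, 'k1': 0.034329012369823345, 'R': array([[ 0.68468588,  0.72881082, -0.00632658],
       [ 0.58882148, -0.55824596, -0.58450895],
       [-0.42952823,  0.3964798 , -0.8113626 ]]), 't': array([-356.5471792 , -265.20095028, 1315.49324633])}
side {'fx': 388.53261815510643, 'fy': 388.53261815510643, 'cx': 320.7491045737719, 'cy': 200.42665661108484, 'k1': 0.020239746858807882, 'R': array([[-0.89649703, -0.44278922,  0.01519122],
       [-0.31907606,  0.62147219, -0.71551575],
       [ 0.30738174, -0.6463049 , -0.69843142]]), 't': array([446.41895328, 190.52981302, 922.47453212])}
```

View pics/scene0.png

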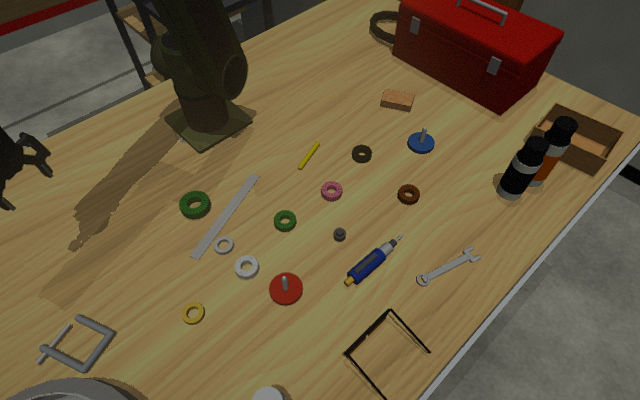

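View pics/side0.png

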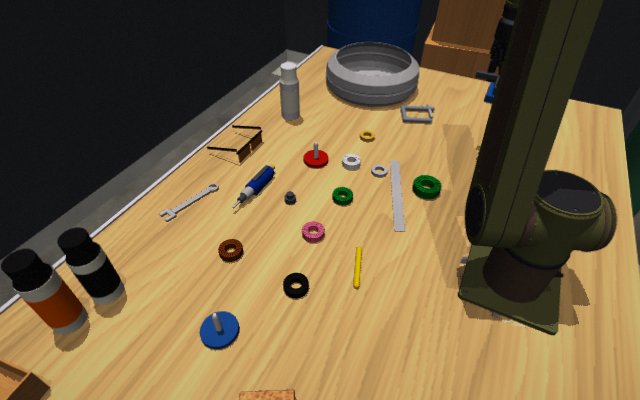

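The scene view has brown (409,194), the small green (285,221), pink (332,191), spacer (224,245), brass (193,313), red post (286,289), blue post (421,142) and black (362,154). The decoys are the big green (195,205) and the white wheel (247,267). The side view agrees. Next I'll measure positions.

```bash
cat > loc.py <<'E'
import numpy as np,cv2
def world(d,c):
    v,u=np.mgrid[:d.shape[0],:d.shape[1]].astype(float)
    K=np.array([[c['fx'],0,c['cx']],[0,c['fy'],c['cy']],[0,0,1]])
    p=cv2.undistortPoints(np.stack([u.ravel(),v.ravel()],1)[:,None],K,np.array([c['k1'],0,0,0,0]))[:,0]
    P=np.c_[p,np.ones(len(p))]*d.reshape(-1,1)
    W=(P-c['t'])@c['R']
    W[d.ravel()<=0]=np.nan
    return W.reshape(*d.shape,3)
def ring(W,xy,h,rad,tol=4):
    """top-surface points near xy at height h -> min enclosing circle"""
    m=(np.abs(W[...,2]-h)<tol)&(np.hypot(W[...,0]-xy[0],W[...,1]-xy[1])<rad)
    q=W[m]
    if len(q)<8: return None
    (x,y),R=cv2.minEnclosingCircle(q[:,:2].astype(np.float32))
    return round(x,1),round(y,1),round(2*R,1),round(float(np.median(q[:,2])),1),len(q)
def pix(W,u,v,k=1): return np.nanmedian(W[v-k:v+k+1,u-k:u+k+1].reshape(-1,3),0)
E
python3 - <<'E'
from station import cams
from loc import *
seeds=dict(brown=(409,194,20),green=(285,221,20),pink=(332,191,20),spacer=(224,245,12),brass=(193,313,14),red=(286,289,14),blue=(421,142,14),black=(362,154,20),BIG=(195,205,20),white=(247,267,20),dark=(340,235,20),grindA=(360,268,38),grindB=(390,245,38))
Ws={n:world(np.load(n+'0.npz')['d'].astype(float),cams.get_calibration(n)) for n in("scene","side")}
for n,(u,v,h) in seeds.items():
    p=pix(Ws['scene'],u,v,2); 
    for k in range(2):
        out=[]
        for s in Ws:
            W=Ws[s]; q=ring(W,p[:2],h,60,4.5); out.append(q)
        if out[0]: p=np.array(out[0][:2])
    print(n,p.round(),*out)
for s in Ws:
    W=Ws[s]; print(s,'table z',[pix(W,u,v,3).round(1) for u,v in ([(310,240),(250,180)] if s=='scene' else [(280,250),(380,330)])])
    for n,(x,y) in dict(red=(0,0)).items(): pass
E
```

```text
brown [631. 228.] (631.1, 228.0, 60.2, 20.0, 236) (634.6, 228.8, 60.4, 20.6, 296)
green [465. -76.] (464.7, -75.6, 60.4, 20.5, 271) (466.6, -74.4, 61.4, 20.2, 207)
pink [478.  83.] (478.0, 82.8, 61.1, 20.7, 233) (481.2, 83.7, 59.8, 20.5, 253)
spacer [ 412. -236.] (412.4, -236.0, 51.7, 12.7, 215) (413.9, -233.1, 50.7, 12.0, 112)
brass [ 512. -390.] (512.5, -389.5, 50.0, 13.9, 265) (514.5, -385.6, 51.9, 13.5, 89)
red [ 611. -197.] (610.8, -196.7, 81.7, 14.8, 767) (611.6, -194.4, 84.1, 14.3, 306)
blue [530. 408.] (529.7, 408.1, 83.7, 13.9, 365) (531.5, 410.9, 81.6, 15.2, 1007)
black [439. 244.] (439.3, 243.8, 60.3, 20.3, 189) (441.8, 246.2, 59.7, 20.6, 372)
BIG [ 259. -220.] (259.4, -220.4, 82.6, 20.1, 98) (263.5, -216.3, 82.0, 20.3, 100)
white [ 504. -230.] (503.9, -230.1, 59.1, 20.8, 328) (507.5, -229.7, 61.8, 20.5, 155)
dark [595.  -1.] (595.2, -1.0, 31.2, 17.2, 46) (595.3, 1.5, 30.7, 17.2, 45)
grindA [704. -20.] (704.5, -19.8, 101.0, 36.8, 307) (706.1, -18.0, 99.2, 37.5, 156)
grindB [706.  14.] (706.1, 14.1, 90.6, 36.4, 208) (703.9, 16.4, 92.1, 37.1, 124)
scene table z [array([ 5.496e+02, -6.380e+01,  5.000e-01]), array([285.4, -55. ,   2.3])]
side table z [array([529.6, 166. ,   0.8]), array([231.2, 256.2,   1.5])]
```

Both cameras agree with each other and with the given sizes and heights. I'll turn the tool square to the world and check which way joint 6 turns.

```bash
cat > go.py <<'E'
# usage: python3 go.py x y z [yaw]: shift (cm, tool axes) and turn from the measured pose to the target
import sys,numpy as np
from scipy.spatial.transform import Rotation as Ro
from station import r
s=r.observe(); R=Ro.from_quat(np.roll(s['orientation'],-1))
a=list(map(float,sys.argv[1:])); yaw=a[3] if len(a)>3 else 0
T=Ro.from_euler('z',yaw)*Ro.from_euler('x',np.pi)
print('t',round(s['clock'],2),'tcp',s['tcp_pos'].round(1),'j',s['joints'].round(2),'f',s['ft_force'].round(1),'w',round(s['gripper_width'],1),'ff',round(s['finger_force'],1))
print('xyz cm',(R.inv().apply(np.array(a[:3])-s['tcp_pos'])/10).round(2),'rot',(R.inv()*T).as_rotvec().round(3))
E
python3 -m creep '[{"xyz":[0,0,0],"rot":[0,0,0.1],"grip":-1},{"xyz":[0,0,0],"rot":[0,0,0.2],"grip":-1},{"xyz":[0,0,0],"rot":[0,0,0.3],"grip":-1},{"xyz":[0,0,0],"rot":[0,0,0.365],"grip":-1},{"xyz":[0,0,0],"rot":[0,0,0.365],"grip":-1},{"xyz":[0,0,0],"rot":[0,0,0.365],"grip":-1},{"xyz":[0,0,0],"rot":[0,0,0.365],"grip":-1},{"xyz":[0,0,0],"rot":[0,0,0.365],"grip":-1}]'; python3 go.py 632.8 228.4 150
```

```text
clock: 1.1
tcp_pos: [187.3, -490.4, 248.3]
orientation: [-0.0, 1.0, 0.0, -0.0]
ft_force: [0.4, -0.2, 0.8]
gripper_width: 85.2
finger_force: 0.0
t 1.1 tcp [ 187.3 -490.4  248.3] j [-1.21  0.26 -0.14  1.17  0.    1.94] f [ 0.4 -0.2  0.8] w 85.2 ff 0.0
xyz cm [ 44.56 -71.88   9.83] rot [-0.  0.  0.]
```

```bash
python3 -m creep '[{"xyz":[2.5,-4,0],"rot":[0,0,-0.18],"grip":-1},{"xyz":[5,-8,0],"rot":[0,0,-0.36],"grip":-1},{"xyz":[7.5,-12,0],"rot":[0,0,-0.54],"grip":-1},{"xyz":[10,-16,0],"rot":[0,0,-0.72],"grip":-1},{"xyz":[12.5,-20,0],"rot":[0,0,-0.9],"grip":-1},{"xyz":[15,-24,0],"rot":[0,0,-1.08],"grip":-1},{"xyz":[17.5,-28,0],"rot":[0,0,-1.26],"grip":-1},{"xyz":[20,-30,0],"rot":[0,0,-1.44],"grip":-1}]'; python3 go.py 632.8 228.4 120 3.14159
```

```text
clock: 2.1
tcp_pos: [387.7, -188.6, 248.6]
orientation: [0.0, 0.749, 0.662, 0.0]
ft_force: [0.5, -0.3, 0.6]
gripper_width: 85.4
finger_force: 0.0
t 2.1 tcp [ 387.7 -188.6  248.6] j [-0.45  0.1  -0.34  1.13  0.    1.24] f [ 0.5 -0.3  0.6] w 85.4 ff 0.0
xyz cm [44.39 19.2  12.86] rot [ 0.     0.    -1.694]
```

```bash
python3 -m creep '[{"xyz":[4,2,0],"rot":[0,0,-0.18],"grip":-1},{"xyz":[9,4,0],"rot":[0,0,-0.36],"grip":-1},{"xyz":[14,6,0],"rot":[0,0,-0.54],"grip":-1},{"xyz":[19,8,1],"rot":[0,0,-0.72],"grip":-1},{"xyz":[24,10,2],"rot":[0,0,-0.9],"grip":-1},{"xyz":[30,13,4],"rot":[0,0,-1.08],"grip":-1},{"xyz":[36,16,5],"rot":[0,0,-1.26],"grip":-1},{"xyz":[41,18,6],"rot":[0,0,-1.44],"grip":-1}]'; python3 go.py 632.8 228.4 120 3.14159
```

```text
clock: 3.1
tcp_pos: [618.1, 190.0, 188.8]
orientation: [0.0, 0.128, 0.992, -0.0]
ft_force: [1.3, -1.1, 0.2]
gripper_width: 85.9
finger_force: 0.0
t 3.1 tcp [618.1 190.  188.8] j [ 0.3   0.5   0.07  1.14 -0.    0.55] f [ 1.3 -1.1  0.2] w 85.9 ff 0.0
xyz cm [-0.44  4.09  6.88] rot [-0.     0.001 -0.256]
```

```bash
python3 -m creep '[{"xyz":[0,1,1.5],"rot":[0,0,-0.1],"grip":-1},{"xyz":[-0.2,2,3],"rot":[0,0,-0.2],"grip":-1},{"xyz":[-0.4,3,5],"rot":[0,0,-0.256],"grip":-1},{"xyz":[-0.44,4.09,7],"rot":[0,0,-0.256],"grip":-1},{"xyz":[-0.44,4.09,9],"rot":[0,0,-0.256],"grip":-1},{"xyz":[-0.44,4.09,10.5],"rot":[0,0,-0.256],"grip":-1},{"xyz":[-0.44,4.09,10.88],"rot":[0,0,-0.256],"grip":-1},{"xyz":[-0.44,4.09,10.88],"rot":[0,0,-0.256],"grip":-1}]'; python3 go.py 632.8 228.4 20 3.14159
python3 - <<'E'
from station import cams
from loc import *
ims=[]
for n in("side","wrist"):
    c=cams.get_calibration(n); im,d=cams.snapshot(n); ims.append(im); W=world(d.astype(float),c)
    print(n,ring(W,(632.8,228.4),20,45,4))
    m=(np.hypot(W[...,0]-633,W[...,1]-228)<75)&(W[...,2]>26)&(W[...,2]<140)
    q=W[m]; 
    for lo,hi in((-75,0),(0,75)):
        s=q[((q[:,1]-228)>lo)&((q[:,1]-228)<hi)]
        if len(s): print(len(s),'tip z',np.percentile(s[:,2],[0,2,10]).round(1),'y',s[s[:,2]<np.percentile(s[:,2],10)].mean(0).round(1))
    np.savez(n+'1.npz',im=im,d=d)
cv2.imwrite('pics/a1.png',np.hstack([cv2.resize(ims[0][150:330,150:330],(400,400)),cv2.resize(ims[1],(400,250))if 0 else cv2.copyMakeBorder(cv2.resize(ims[1],(400,250)),0,150,0,0,0)])[:,:,::-1])
E
```

```text
clock: 4.1
tcp_pos: [631.8, 226.5, 80.5]
orientation: [0.0, 0.003, 1.0, 0.0]
ft_force: [0.4, 0.8, 0.3]
gripper_width: 85.6
finger_force: 0.0
t 4.1 tcp [631.8 226.5  80.5] j [ 0.34  0.61 -0.02  0.94  0.    0.35] f [0.4 0.8 0.3] w 85.6 ff 0.0
xyz cm [-0.1   0.19  6.05] rot [ 0.     0.    -0.006]
side (635.2, 229.9, 61.5, 20.6, 298)
203 tip z [78.5 80.6 87.2] y [630.9 183.4  83.1]
226 tip z [78.5 83.  91.3] y [626.1 276.6  86.2]
wrist (634.1, 228.9, 59.4, 19.6, 3530)
8426 tip z [76.2 83.1 96.4] y [628.3 181.2  88.3]
8489 tip z [76.  83.4 96.4] y [628.8 271.6  88.5]
```

View pics/a1.png

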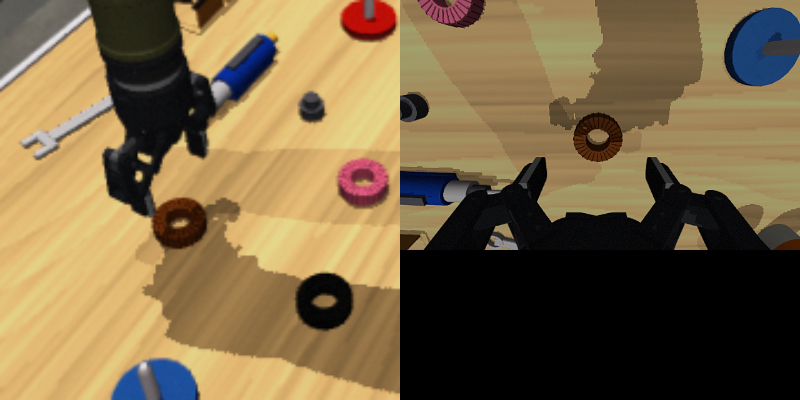

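The picture shows the fingers centred either side of the brown wheel, at (597,137) in the right half. Open, the tips stand about 4.5 mm ahead of the TCP. Next I'll descend to z≈17 and close.

```bash
python3 -m creep '[{"xyz":[-0.07,0.03,1],"rot":[0,0,0],"grip":-1},{"xyz":[-0.07,0.03,2.5],"rot":[0,0,0],"grip":-1},{"xyz":[-0.07,0.03,4],"rot":[0,0,0],"grip":-1},{"xyz":[-0.07,0.03,5],"rot":[0,0,0],"grip":-1},{"xyz":[-0.07,0.03,5.8],"rot":[0,0,0],"grip":-1},{"xyz":[-0.07,0.03,6.3],"rot":[0,0,0],"grip":-1},{"xyz":[-0.07,0.03,6.3],"rot":[0,0,0],"grip":-1},{"xyz":[-0.07,0.03,6.3],"rot":[0,0,0],"grip":-1}]'; python3 -m creep '[{"xyz":[0,0,0],"rot":[0,0,0],"grip":0},{"xyz":[0,0,0],"rot":[0,0,0],"grip":0.5},{"xyz":[0,0,0],"rot":[0,0,0],"grip":1},{"xyz":[0,0,0],"rot":[0,0,0],"grip":1},{"xyz":[0,0,0],"rot":[0,0,0],"grip":1},{"xyz":[0,0,0],"rot":[0,0,0],"grip":1},{"xyz":[0,0,0],"rot":[0,0,0],"grip":1},{"xyz":[0,0,0],"rot":[0,0,0],"grip":1}]'
```

```text
clock: 5.2
tcp_pos: [632.8, 227.1, 17.9]
orientation: [0.0, 0.003, 1.0, 0.0]
ft_force: [0.0, -0.2, 0.5]
gripper_width: 85.2
finger_force: 0.0
clock: 6.2
tcp_pos: [633.2, 227.2, 18.4]
orientation: [0.001, 0.003, 1.0, 0.0]
ft_force: [-2.1, 0.3, 5.0]
gripper_width: 55.2
finger_force: 64.0
```

```bash
python3 -m creep '[{"xyz":[0,0,-2],"rot":[0,0,0],"grip":1},{"xyz":[0,0,-5],"rot":[0,0,0],"grip":1},{"xyz":[0,0,-9],"rot":[0,0,0],"grip":1},{"xyz":[0.2,-3,-12],"rot":[0,0,0],"grip":1},{"xyz":[0.5,-8,-14],"rot":[0,0,0],"grip":1},{"xyz":[0.8,-13,-14],"rot":[0,0,0],"grip":1},{"xyz":[1,-18,-14],"rot":[0,0,0],"grip":1},{"xyz":[1.2,-23,-14],"rot":[0,0,0],"grip":1}]'; python3 -m creep '[{"xyz":[0.2,-4,0],"rot":[0,0,0],"grip":1},{"xyz":[0.4,-8,0],"rot":[0,0,0],"grip":1},{"xyz":[0.6,-11,0],"rot":[0,0,0],"grip":1},{"xyz":[0.8,-14,0],"rot":[0,0,0],"grip":1},{"xyz":[1,-15,0],"rot":[0,0,0],"grip":1},{"xyz":[1,-15,0],"rot":[0,0,0],"grip":1},{"xyz":[1,-15,0],"rot":[0,0,0],"grip":1},{"xyz":[1,-15,0],"rot":[0,0,0],"grip":1}]';python3 go.py 611.2 -195.5 120 3.14159
cat > look.py <<'E'
from station import cams
from loc import *
import sys
x,y,n=float(sys.argv[1]),float(sys.argv[2]),sys.argv[3]
hs=list(map(float,sys.argv[4:]))
ims=[]
for s in("wrist","scene","side"):
    c=cams.get_calibration(s); im,d=cams.snapshot(s); np.savez(n+s+'.npz',im=im,d=d,R=c['R'],t=c['t']); W=world(d.astype(float),c)
    cv2.imwrite(f'pics/{n}_{s}.png',im[:,:,::-1])
    print(s,[(h,ring(W,(x,y),h,55,3)) for h in hs])
E
python3 look.py 611.2 -195.5 b 14 67
```

```text
clock: 7.2
tcp_pos: [618.4, -4.5, 156.9]
orientation: [-0.0, 0.003, 1.0, -0.0]
ft_force: [0.9, 1.5, -0.5]
gripper_width: 54.9
finger_force: 63.7
clock: 8.2
tcp_pos: [608.4, -151.8, 157.4]
orientation: [-0.0, 0.002, 1.0, 0.0]
ft_force: [0.3, 0.3, -0.9]
gripper_width: 55.1
finger_force: 63.7
t 8.2 tcp [ 608.4 -151.8  157.4] j [-0.24  0.48 -0.04  1.05  0.   -0.24] f [ 0.3  0.3 -0.9] w 55.1 ff 63.7
xyz cm [-0.3  -4.37  3.74] rot [ 0.    -0.    -0.004]
wrist [(14.0, (612.6, -196.9, 79.7, 13.5, 3833)), (67.0, (612.8, -196.9, 11.8, 66.8, 130))]
scene [(14.0, (611.2, -197.4, 80.8, 14.4, 686)), (67.0, (613.1, -197.0, 12.3, 66.3, 15))]
side [(14.0, (614.3, -195.6, 82.6, 14.4, 277)), (67.0, (615.2, -194.2, 11.2, 67.1, 9))]
```

View pics/b_wrist.png

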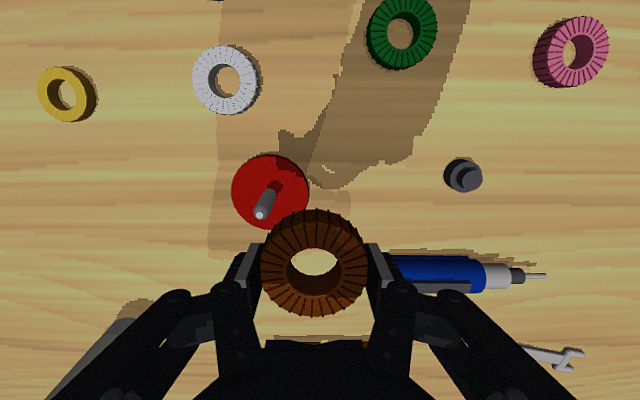

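Brown is held level at (315,262) and the red post shows at (268,190). I'll measure how far the wheel sits off the TCP.

```bash
cat > held.py <<'E'
# usage: held.py NAME tcpx tcpy tcpz  : bore centre of the held ring in the wrist picture (top face)
import sys
from station import cams
from loc import *
n=sys.argv[1]; tc=np.array(list(map(float,sys.argv[2:5])))
z=np.load(n+'wrist.npz'); c=cams.get_calibration('wrist'); c.update(R=z['R'],t=z['t'])
W=world(z['d'].astype(float),c); 
m=(np.hypot(W[...,0]-tc[0],W[...,1]-tc[1])<34)&(np.abs(W[...,2]-tc[2])<25)
print('z pct',(np.percentile(W[m][:,2],[1,25,50,75,90])-tc[2]).round(1))
top=np.percentile(W[m][:,2],75)
t=m&(np.abs(W[...,2]-top)<3)&(np.abs(W[...,1]-tc[1])<26); q=W[t]
o=q[:,:2]-tc[:2]; rr=np.hypot(*o.T)
# bore: inner boundary points, algebraic circle fit on the innermost point per angle
a=np.degrees(np.arctan2(o[:,1],o[:,0]))//10
ib=np.array([o[a==k][rr[a==k].argmin()] for k in np.unique(a)])
A=np.c_[2*ib,np.ones(len(ib))]; s=np.linalg.lstsq(A,(ib**2).sum(1),rcond=None)[0]
print('bore rel tcp',s[:2].round(1),'dia',2*np.sqrt(s[2]+s[:2]@s[:2]).round(1),'x extent',o[:,0].min().round(1),o[:,0].max().round(1))
E
python3 held.py b 608.4 -151.8 157.4
```

```text
z pct [-16.2   0.1   1.2   1.9  14.2]
bore rel tcp [ 0.7 -0.2] dia 27.8 x extent -28.4 29.7
```

```bash
python3 -m creep '[{"xyz":[-0.1,-1.5,0],"rot":[0,0,0],"grip":1},{"xyz":[-0.2,-3,0],"rot":[0,0,0],"grip":1},{"xyz":[-0.37,-4.2,1],"rot":[0,0,0],"grip":1},{"xyz":[-0.37,-4.46,3],"rot":[0,0,0],"grip":1},{"xyz":[-0.37,-4.46,5],"rot":[0,0,0],"grip":1},{"xyz":[-0.37,-4.46,6],"rot":[0,0,0],"grip":1},{"xyz":[-0.37,-4.46,6],"rot":[0,0,0],"grip":1},{"xyz":[-0.37,-4.46,6],"rot":[0,0,0],"grip":1}]'; python3 go.py 612.1 -196.4 33 3.14159; python3 look.py 612 -196 c 14 67
```

```text
clock: 9.35
tcp_pos: [612.2, -197.9, 98.0]
orientation: [0.001, 0.003, 1.0, -0.0]
ft_force: [-0.1, -0.5, 0.1]
gripper_width: 55.2
finger_force: 63.7
t 9.35 tcp [ 612.2 -197.9   98. ] j [-0.31  0.55 -0.08  0.94 -0.   -0.31] f [-0.1 -0.5  0.1] w 55.2 ff 63.7
xyz cm [0.02 0.15 6.5 ] rot [-0.     0.001 -0.006]
wrist [(14.0, (612.8, -197.0, 79.6, 13.6, 4301)), (67.0, (617.2, -197.5, 4.9, 68.1, 8))]
scene [(14.0, (611.3, -196.5, 81.6, 14.5, 520)), (67.0, None)]
side [(14.0, (615.1, -195.0, 82.2, 14.4, 269)), (67.0, None)]
```

```bash
python3 -m creep '[{"xyz":[0,0.1,0.3],"rot":[0,0,0],"grip":1},{"xyz":[0,0.1,1.2],"rot":[0,0,0],"grip":1},{"xyz":[0,0.1,2.4],"rot":[0,0,0],"grip":1},{"xyz":[0,0.1,3.6],"rot":[0,0,0],"grip":1},{"xyz":[0,0.1,4.8],"rot":[0,0,0],"grip":1},{"xyz":[0,0.1,5.8],"rot":[0,0,0],"grip":1},{"xyz":[0,0.1,6.4],"rot":[0,0,0],"grip":1},{"xyz":[0,0.1,6.5],"rot":[0,0,0],"grip":1}]'; python3 -m creep '[{"xyz":[0,0,0],"rot":[0,0,0],"grip":1},{"xyz":[0,0,0.05],"rot":[0,0,0],"grip":1},{"xyz":[0,0,0.1],"rot":[0,0,0],"grip":1},{"xyz":[0,0,0.1],"rot":[0,0,0],"grip":0.8},{"xyz":[0,0,0.1],"rot":[0,0,0],"grip":0},{"xyz":[0,0,0.1],"rot":[0,0,0],"grip":-1},{"xyz":[0,0,0.1],"rot":[0,0,0],"grip":-1},{"xyz":[0,0,0.1],"rot":[0,0,0],"grip":-1}]';python3 go.py 413 -234.5 180 3.14159
```

```text
clock: 10.5
tcp_pos: [611.6, -196.5, 32.4]
orientation: [-0.0, 0.003, 1.0, 0.0]
ft_force: [-2.3, 1.1, 4.2]
gripper_width: 55.1
finger_force: 64.2
clock: 11.5
tcp_pos: [611.6, -196.6, 31.2]
orientation: [-0.0, 0.003, 1.0, 0.0]
ft_force: [0.4, 0.5, -0.2]
gripper_width: 85.2
finger_force: 0.0
t 11.5 tcp [ 611.6 -196.6   31.2] j [-0.31  0.61 -0.17  0.79 -0.   -0.31] f [ 0.4  0.5 -0.2] w 85.2 ff 0.0
xyz cm [ 19.84  -3.91 -14.88] rot [ 0.    -0.    -0.006]
```

```bash
python3 -m creep '[{"xyz":[0,0,-3],"rot":[0,0,0],"grip":-1},{"xyz":[0,0,-7],"rot":[0,0,0],"grip":-1},{"xyz":[1,0,-11],"rot":[0,0,0],"grip":-1},{"xyz":[6,-1,-13],"rot":[0,0,0],"grip":-1},{"xyz":[11,-2,-13],"rot":[0,0,0],"grip":-1},{"xyz":[16,-3,-11],"rot":[0,0,0],"grip":-1},{"xyz":[19.8,-3.8,-9],"rot":[0,0,0],"grip":-1},{"xyz":[19.8,-3.8,-7],"rot":[0,0,0],"grip":-1}]'; python3 look.py 413 -234 d 12; python3 go.py 413 -234.5 15 3.14159
python3 - <<'E'
import sys
sys.argv=['']
from station import cams
from loc import *
z=np.load('dside.npz'); W=world(z['d'].astype(float),cams.get_calibration('side')); print('brown on red',ring(W,(612,-196),34,50))
z=np.load('dscene.npz'); W=world(z['d'].astype(float),cams.get_calibration('scene')); print('brown on red',ring(W,(612,-196),34,50))
E
```

```text
clock: 12.5
tcp_pos: [409.9, -233.1, 100.9]
orientation: [-0.001, 0.004, 1.0, 0.0]
ft_force: [1.4, -1.4, 0.3]
gripper_width: 85.5
finger_force: 0.0
wrist [(12.0, (413.2, -234.8, 49.9, 11.4, 1805))]
scene [(12.0, (411.7, -235.5, 51.3, 12.6, 183))]
side [(12.0, (411.6, -231.8, 54.6, 12.2, 95))]
t 12.65 tcp [ 412.7 -233.2  100.9] j [-0.51  0.29 -0.51  0.77  0.   -0.51] f [ 0.5  0.1 -0.3] w 85.3 ff 0.0
xyz cm [-0.05 -0.14  8.59] rot [ 0.001 -0.001 -0.006]
brown on red (612.9, -195.2, 60.6, 34.1, 143)
brown on red (611.7, -197.1, 58.6, 34.7, 353)
```

View pics/d_wrist.png

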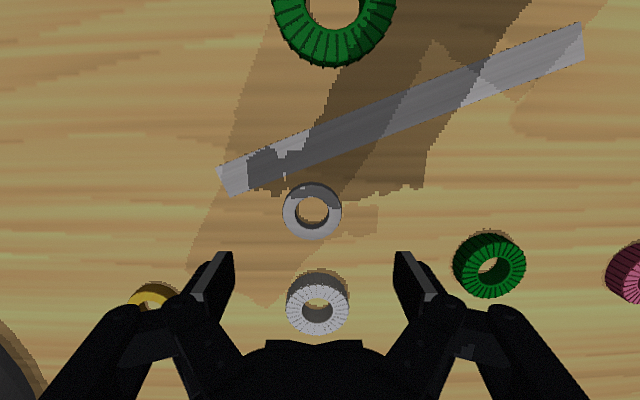

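The picture shows the spacer at (312,210), free of the ruler and the white wheel. Brown sits flat, top at 34 mm, centred on the red post. Next, grasp the spacer.

```bash
python3 -m creep '[{"xyz":[-0.05,-0.15,1.5],"rot":[0,0,0],"grip":-1},{"xyz":[-0.05,-0.15,3],"rot":[0,0,0],"grip":-1},{"xyz":[-0.05,-0.15,5],"rot":[0,0,0],"grip":-1},{"xyz":[-0.05,-0.15,7],"rot":[0,0,0],"grip":-1},{"xyz":[-0.05,-0.15,8],"rot":[0,0,0],"grip":-1},{"xyz":[-0.05,-0.15,8.5],"rot":[0,0,0],"grip":-1},{"xyz":[-0.05,-0.15,8.5],"rot":[0,0,0],"grip":-1},{"xyz":[-0.05,-0.15,8.5],"rot":[0,0,0],"grip":-1}]'; python3 -m creep '[{"xyz":[0,0,0],"rot":[0,0,0],"grip":0},{"xyz":[0,0,0],"rot":[0,0,0],"grip":0.5},{"xyz":[0,0,0],"rot":[0,0,0],"grip":1},{"xyz":[0,0,0],"rot":[0,0,0],"grip":1},{"xyz":[0,0,0],"rot":[0,0,0],"grip":1},{"xyz":[0,0,0],"rot":[0,0,0],"grip":1},{"xyz":[0,0,0],"rot":[0,0,0],"grip":1},{"xyz":[0,0,0],"rot":[0,0,0],"grip":1}]'
```

```text
clock: 13.65
tcp_pos: [414.5, -235.2, 17.0]
orientation: [0.001, 0.003, 1.0, -0.0]
ft_force: [-0.2, 1.0, -2.0]
gripper_width: 85.5
finger_force: 0.0
clock: 14.65
tcp_pos: [414.2, -235.0, 17.4]
orientation: [0.0, 0.003, 1.0, -0.0]
ft_force: [-1.5, 1.2, 8.5]
gripper_width: 47.1
finger_force: 60.1
```

```bash
python3 -m creep '[{"xyz":[0,0,-3],"rot":[0,0,0],"grip":1},{"xyz":[0,0,-7],"rot":[0,0,0],"grip":1},{"xyz":[0,0,-11],"rot":[0,0,0],"grip":1},{"xyz":[-3,0.5,-12],"rot":[0,0,0],"grip":1},{"xyz":[-8,1.4,-12],"rot":[0,0,0],"grip":1},{"xyz":[-13,2.4,-12],"rot":[0,0,0],"grip":1},{"xyz":[-17,3.3,-12],"rot":[0,0,0],"grip":1},{"xyz":[-19.8,3.8,-12],"rot":[0,0,0],"grip":1}]'; python3 -m creep '[{"xyz":[0,0,0],"rot":[0,0,0],"grip":1},{"xyz":[0,0,0],"rot":[0,0,0],"grip":1},{"xyz":[0,0,0],"rot":[0,0,0],"grip":1},{"xyz":[0,0,0],"rot":[0,0,0],"grip":1},{"xyz":[0,0,0],"rot":[0,0,0],"grip":1},{"xyz":[0,0,0],"rot":[0,0,0],"grip":1},{"xyz":[0,0,0],"rot":[0,0,0],"grip":1},{"xyz":[0,0,0],"rot":[0,0,0],"grip":1}]'; python3 go.py 612.8 -196.6 100 3.14159;python3 look.py 612 -196 e 14; python3 -c "
from station import r;print(*r.observe()['tcp_pos'].round(1))"|tee p|xargs python3 held.py e
```

```text
clock: 15.65
tcp_pos: [613.8, -197.4, 135.9]
orientation: [-0.0, 0.002, 1.0, 0.0]
ft_force: [0.0, -0.7, -0.9]
gripper_width: 47.0
finger_force: 62.4
clock: 16.65
tcp_pos: [612.2, -198.1, 136.4]
orientation: [-0.0, 0.003, 1.0, -0.0]
ft_force: [0.7, -0.6, -1.0]
gripper_width: 47.2
finger_force: 62.4
t 16.65 tcp [ 612.2 -198.1  136.4] j [-0.31  0.52 -0.03  1.02 -0.   -0.31] f [ 0.7 -0.6 -1. ] w 47.2 ff 62.4
xyz cm [-0.06  0.15  3.64] rot [-0.    -0.    -0.006]
wrist [(14.0, (612.6, -197.2, 79.5, 13.5, 2004))]
scene [(14.0, (611.7, -197.4, 80.5, 14.6, 312))]
side [(14.0, (613.9, -193.6, 81.3, 14.3, 121))]
z pct [-15.6  -6.5  -5.7   3.8  19.3]
bore rel tcp [ 0.1 -0.2] dia 48.6 x extent -11.3 11.4
```

```bash
sed -i 's/top=np.percentile(W\[m\]\[:,2\],75)/top=np.percentile(W[m][:,2],50)/; s/<26); q=W/<23); q=W/' held.py; python3 held.py e 612.2 -198.1 136.4
```

```text
z pct [-15.6  -6.5  -5.7   3.8  19.3]
bore rel tcp [-0.9 -0.1] dia 27.6 x extent -25.8 24.5
```

```bash
python3 -m creep '[{"xyz":[-0.14,0.13,1],"rot":[0,0,0],"grip":1},{"xyz":[-0.14,0.13,2.5],"rot":[0,0,0],"grip":1},{"xyz":[-0.14,0.13,4],"rot":[0,0,0],"grip":1},{"xyz":[-0.14,0.13,5.2],"rot":[0,0,0],"grip":1},{"xyz":[-0.14,0.13,6.4],"rot":[0,0,0],"grip":1},{"xyz":[-0.14,0.13,7.4],"rot":[0,0,0],"grip":1},{"xyz":[-0.14,0.13,8.1],"rot":[0,0,0],"grip":1},{"xyz":[-0.14,0.13,8.3],"rot":[0,0,0],"grip":1}]'; python3 go.py 613.6 -196.8 51.6 3.14159
```

```text
clock: 17.8
tcp_pos: [613.4, -196.7, 52.9]
orientation: [-0.0, 0.003, 1.0, 0.0]
ft_force: [0.4, 0.3, -1.5]
gripper_width: 46.9
finger_force: 62.4
t 17.8 tcp [ 613.4 -196.7   52.9] j [-0.31  0.59 -0.14  0.84 -0.   -0.3 ] f [ 0.4  0.3 -1.5] w 46.9 ff 62.4
xyz cm [-0.02 -0.01  0.13] rot [ 0.    -0.001 -0.006]
```

```bash
python3 -m creep '[{"xyz":[0,0,0.05],"rot":[0,0,0],"grip":1},{"xyz":[0,0,0.1],"rot":[0,0,0],"grip":1},{"xyz":[0,0,0.15],"rot":[0,0,0],"grip":1},{"xyz":[0,0,0.15],"rot":[0,0,0],"grip":1},{"xyz":[0,0,0.15],"rot":[0,0,0],"grip":1},{"xyz":[0,0,0.15],"rot":[0,0,0],"grip":1},{"xyz":[0,0,0.15],"rot":[0,0,0],"grip":1},{"xyz":[0,0,0.15],"rot":[0,0,0],"grip":1}]';python3 -m creep '[{"xyz":[0,0,0],"rot":[0,0,0],"grip":0.8},{"xyz":[0,0,0],"rot":[0,0,0],"grip":0},{"xyz":[0,0,0],"rot":[0,0,0],"grip":-1},{"xyz":[0,0,0],"rot":[0,0,0],"grip":-1},{"xyz":[0,0,0],"rot":[0,0,0],"grip":-1},{"xyz":[0,0,-2],"rot":[0,0,0],"grip":-1},{"xyz":[0,0,-5],"rot":[0,0,0],"grip":-1},{"xyz":[0,0,-7],"rot":[0,0,0],"grip":-1}]'; python3 go.py 466 -75 100 3.14159
```

```text
clock: 18.8
tcp_pos: [613.6, -196.8, 51.9]
orientation: [0.0, 0.003, 1.0, -0.0]
ft_force: [0.1, -0.2, -0.9]
gripper_width: 47.0
finger_force: 62.4
clock: 19.8
tcp_pos: [614.1, -197.0, 123.3]
orientation: [0.001, 0.003, 1.0, -0.0]
ft_force: [0.1, 0.6, -0.2]
gripper_width: 85.6
finger_force: 0.0
t 19.8 tcp [ 614.1 -197.   123.3] j [-0.31  0.53 -0.04  0.99  0.   -0.3 ] f [ 0.1  0.6 -0.2] w 85.6 ff 0.0
xyz cm [14.88 12.11  2.31] rot [-0.     0.001 -0.006]
```

```bash
python3 -m creep '[{"xyz":[2,2,-1],"rot":[0,0,0],"grip":-1},{"xyz":[5,4,-1],"rot":[0,0,0],"grip":-1},{"xyz":[8,7,0],"rot":[0,0,0],"grip":-1},{"xyz":[11,9.5,1],"rot":[0,0,0],"grip":-1},{"xyz":[14,11.5,2],"rot":[0,0,0],"grip":-1},{"xyz":[14.9,12.1,2.3],"rot":[0,0,0],"grip":-1},{"xyz":[14.9,12.1,2.3],"rot":[0,0,0],"grip":-1},{"xyz":[14.9,12.1,2.3],"rot":[0,0,0],"grip":-1}]';python3 look.py 466 -75 f 20; python3 go.py 466 -75 17 3.14159
cat > stack.py <<'E'
import sys
from station import cams
from loc import *
n=sys.argv[1];x,y=map(float,sys.argv[2:4])
for s in('side','scene'):
    z=np.load(n+s+'.npz'); W=world(z['d'].astype(float),cams.get_calibration(s)); print(s,[(h,ring(W,(x,y),float(h),45,3)) for h in sys.argv[4:]])
E
python3 stack.py f 612 -196 34 46
```

```text
clock: 20.8
tcp_pos: [467.5, -75.7, 99.6]
orientation: [0.001, 0.003, 1.0, -0.0]
ft_force: [-0.3, 0.2, -0.2]
gripper_width: 85.4
finger_force: 0.0
wrist [(20.0, (466.7, -75.6, 59.2, 19.6, 2996))]
scene [(20.0, (464.8, -75.6, 59.8, 20.5, 239))]
side [(20.0, (467.9, -73.3, 59.8, 20.4, 181))]
t 20.95 tcp [466.8 -75.5  99.2] j [-0.16  0.29 -0.52  0.76 -0.   -0.15] f [-0.5 -0.6 -0.1] w 85.0 ff 0.0
xyz cm [0.09 0.06 8.22] rot [-0.     0.002 -0.006]
side [('34', (612.9, -193.1, 56.8, 34.0, 59)), ('46', (615.4, -194.5, 52.5, 46.0, 86))]
scene [('34', (612.3, -197.1, 58.7, 34.3, 118)), ('46', (611.5, -197.0, 50.4, 46.3, 233))]
```

Spacer flat at 46 mm. Now grasp green.

```bash
python3 -m creep '[{"xyz":[0,0,1.5],"rot":[0,0,0],"grip":-1},{"xyz":[0,0,3],"rot":[0,0,0],"grip":-1},{"xyz":[0,0,5],"rot":[0,0,0],"grip":-1},{"xyz":[0,0,6.5],"rot":[0,0,0],"grip":-1},{"xyz":[0,0,7.7],"rot":[0,0,0],"grip":-1},{"xyz":[0,0,8.2],"rot":[0,0,0],"grip":-1},{"xyz":[0,0,8.2],"rot":[0,0,0],"grip":-1},{"xyz":[0,0,8.2],"rot":[0,0,0],"grip":-1}]'; python3 -m creep '[{"xyz":[0,0,0],"rot":[0,0,0],"grip":0},{"xyz":[0,0,0],"rot":[0,0,0],"grip":0.5},{"xyz":[0,0,0],"rot":[0,0,0],"grip":1},{"xyz":[0,0,0],"rot":[0,0,0],"grip":1},{"xyz":[0,0,0],"rot":[0,0,0],"grip":1},{"xyz":[0,0,0],"rot":[0,0,0],"grip":1},{"xyz":[0,0,0],"rot":[0,0,0],"grip":1},{"xyz":[0,0,0],"rot":[0,0,0],"grip":1}]'; python3 -m creep '[{"xyz":[0,0,-3],"rot":[0,0,0],"grip":1},{"xyz":[0,0,-7],"rot":[0,0,0],"grip":1},{"xyz":[0,0,-11],"rot":[0,0,0],"grip":1},{"xyz":[-3,-2,-13],"rot":[0,0,0],"grip":1},{"xyz":[-7,-5.5,-13],"rot":[0,0,0],"grip":1},{"xyz":[-11,-9,-13],"rot":[0,0,0],"grip":1},{"xyz":[-13.5,-11,-13],"rot":[0,0,0],"grip":1},{"xyz":[-14.7,-12.1,-13],"rot":[0,0,0],"grip":1}]'; python3 -m creep '[{"xyz":[0,0,0],"rot":[0,0,0],"grip":1},{"xyz":[0,0,0],"rot":[0,0,0],"grip":1},{"xyz":[0,0,0],"rot":[0,0,0],"grip":1},{"xyz":[0,0,0],"rot":[0,0,0],"grip":1},{"xyz":[0,0,0],"rot":[0,0,0],"grip":1},{"xyz":[0,0,0],"rot":[0,0,0],"grip":1},{"xyz":[0,0,0],"rot":[0,0,0],"grip":1},{"xyz":[0,0,0],"rot":[0,0,0],"grip":1}]'; python3 go.py 612.8 -196.8 100 3.14159;python3 look.py 612 -196 g 14; python3 -c "
from station import r;print(*r.observe()['tcp_pos'].round(1))"|tee p|xargs python3 held.py g;cat p
```

```text
clock: 21.95
tcp_pos: [465.8, -75.0, 17.3]
orientation: [0.0, 0.003, 1.0, -0.0]
ft_force: [-0.2, 0.0, 0.3]
gripper_width: 85.4
finger_force: 0.0
clock: 22.95
tcp_pos: [465.6, -75.0, 18.0]
orientation: [0.001, 0.003, 1.0, -0.0]
ft_force: [-1.3, 0.1, 8.7]
gripper_width: 56.3
finger_force: 61.6
clock: 23.95
tcp_pos: [612.8, -198.1, 146.4]
orientation: [0.0, 0.003, 1.0, -0.0]
ft_force: [-0.1, 0.5, -1.3]
gripper_width: 56.1
finger_force: 64.4
clock: 24.95
tcp_pos: [611.6, -196.8, 146.9]
orientation: [0.0, 0.003, 1.0, 0.0]
ft_force: [0.0, 0.1, -1.3]
gripper_width: 56.2
finger_force: 64.4
t 24.95 tcp [ 611.6 -196.8  146.9] j [-0.31  0.51 -0.01  1.05  0.   -0.31] f [ 0.   0.1 -1.3] w 56.2 ff 64.4
xyz cm [-0.12  0.    4.69] rot [ 0.     0.    -0.006]
wrist [(14.0, (612.7, -197.0, 79.5, 13.5, 1753))]
scene [(14.0, (611.4, -196.7, 79.7, 14.5, 298))]
side [(14.0, (612.6, -192.9, 79.4, 14.2, 123))]
z pct [-15.9   0.3   1.4   2.1  13.3]
bore rel tcp [ 0.6 -0.2] dia 27.8 x extent -28.5 29.6
611.6 -196.8 146.9
```

View pics/g_wrist.png

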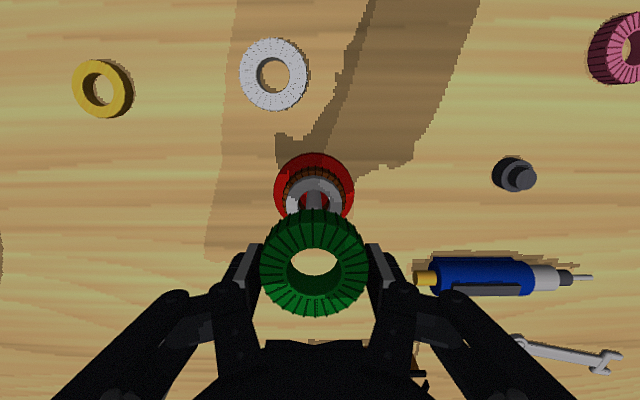

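Green is held level at (315,262), over the stack at (315,195). Next I'll lower it.

```bash
python3 -m creep '[{"xyz":[-0.05,0,1],"rot":[0,0,0],"grip":1},{"xyz":[-0.05,0,2.5],"rot":[0,0,0],"grip":1},{"xyz":[-0.05,0,4],"rot":[0,0,0],"grip":1},{"xyz":[-0.05,0,5.2],"rot":[0,0,0],"grip":1},{"xyz":[-0.05,0,6.4],"rot":[0,0,0],"grip":1},{"xyz":[-0.05,0,7.4],"rot":[0,0,0],"grip":1},{"xyz":[-0.05,0,8],"rot":[0,0,0],"grip":1},{"xyz":[-0.05,0,8.15],"rot":[0,0,0],"grip":1}]'; python3 -m creep '[{"xyz":[0,0,0.05],"rot":[0,0,0],"grip":1},{"xyz":[0,0,0.1],"rot":[0,0,0],"grip":1},{"xyz":[0,0,0.15],"rot":[0,0,0],"grip":1},{"xyz":[0,0,0.15],"rot":[0,0,0],"grip":1},{"xyz":[0,0,0.15],"rot":[0,0,0],"grip":1},{"xyz":[0,0,0.15],"rot":[0,0,0],"grip":1},{"xyz":[0,0,0.15],"rot":[0,0,0],"grip":1},{"xyz":[0,0,0.15],"rot":[0,0,0],"grip":1}]'
```

```text
clock: 26.1
tcp_pos: [612.0, -196.7, 65.0]
orientation: [-0.0, 0.003, 1.0, 0.0]
ft_force: [0.2, -0.8, -1.6]
gripper_width: 56.2
finger_force: 64.4
clock: 27.1
tcp_pos: [612.3, -196.9, 64.2]
orientation: [0.0, 0.003, 1.0, -0.0]
ft_force: [-0.0, -0.5, 1.7]
gripper_width: 56.3
finger_force: 64.6
```

Touching; release and go to pink.

```bash
python3 -m creep '[{"xyz":[0,0,0],"rot":[0,0,0],"grip":0.8},{"xyz":[0,0,0],"rot":[0,0,0],"grip":0},{"xyz":[0,0,0],"rot":[0,0,0],"grip":-1},{"xyz":[0,0,0],"rot":[0,0,0],"grip":-1},{"xyz":[0,0,0],"rot":[0,0,0],"grip":-1},{"xyz":[0,0,-2],"rot":[0,0,0],"grip":-1},{"xyz":[0,0,-5],"rot":[0,0,0],"grip":-1},{"xyz":[0,0,-7],"rot":[0,0,0],"grip":-1}]'; python3 -m creep '[{"xyz":[2,4,0],"rot":[0,0,0],"grip":-1},{"xyz":[4,8,0],"rot":[0,0,0],"grip":-1},{"xyz":[6,12,0],"rot":[0,0,0],"grip":-1},{"xyz":[8,16.5,0.5],"rot":[0,0,0],"grip":-1},{"xyz":[10,21,1],"rot":[0,0,0],"grip":-1},{"xyz":[12,25,2],"rot":[0,0,0],"grip":-1},{"xyz":[13.2,28,3],"rot":[0,0,0],"grip":-1},{"xyz":[13.2,28,3.5],"rot":[0,0,0],"grip":-1}]';python3 look.py 480 83 h 20; python3 go.py 480 83 17 3.14159
python3 stack.py h 612 -196 34 46 66
```

```text
clock: 28.1
tcp_pos: [612.4, -196.9, 135.1]
orientation: [0.001, 0.003, 1.0, -0.0]
ft_force: [0.8, 0.1, -0.0]
gripper_width: 85.6
finger_force: 0.0
clock: 29.1
tcp_pos: [480.3, 85.5, 98.5]
orientation: [-0.001, 0.001, 1.0, -0.0]
ft_force: [-0.0, -0.2, -0.3]
gripper_width: 85.3
finger_force: 0.0
wrist [(20.0, (479.8, 82.5, 59.0, 19.6, 3014))]
scene [(20.0, (478.2, 82.9, 59.6, 20.7, 205))]
side [(20.0, (480.9, 84.8, 59.6, 20.5, 239))]
t 29.25 tcp [482.1  83.5  98.9] j [ 0.17  0.32 -0.48  0.77 -0.    0.18] f [-0.   0.1 -0.2] w 85.1 ff 0.0
xyz cm [ 0.21 -0.05  8.19] rot [-0.     0.    -0.006]
side [('34', None), ('46', None), ('66', None)]
scene [('34', (616.2, -199.6, 54.5, 34.3, 73)), ('46', (622.6, -201.9, 52.0, 47.1, 18)), ('66', (612.2, -196.7, 58.5, 66.6, 363))]
```

```bash
python3 -m creep '[{"xyz":[0.15,-0.1,1.5],"rot":[0,0,0],"grip":-1},{"xyz":[0.15,-0.1,3],"rot":[0,0,0],"grip":-1},{"xyz":[0.15,-0.1,5],"rot":[0,0,0],"grip":-1},{"xyz":[0.15,-0.1,6.5],"rot":[0,0,0],"grip":-1},{"xyz":[0.15,-0.1,7.7],"rot":[0,0,0],"grip":-1},{"xyz":[0.15,-0.1,8.2],"rot":[0,0,0],"grip":-1},{"xyz":[0.15,-0.1,8.2],"rot":[0,0,0],"grip":-1},{"xyz":[0.15,-0.1,8.2],"rot":[0,0,0],"grip":-1}]'; python3 -m creep '[{"xyz":[0,0,0],"rot":[0,0,0],"grip":0},{"xyz":[0,0,0],"rot":[0,0,0],"grip":0.5},{"xyz":[0,0,0],"rot":[0,0,0],"grip":1},{"xyz":[0,0,0],"rot":[0,0,0],"grip":1},{"xyz":[0,0,0],"rot":[0,0,0],"grip":1},{"xyz":[0,0,0],"rot":[0,0,0],"grip":1},{"xyz":[0,0,0],"rot":[0,0,0],"grip":1},{"xyz":[0,0,0],"rot":[0,0,0],"grip":1}]'; python3 -m creep '[{"xyz":[0,0,-3],"rot":[0,0,0],"grip":1},{"xyz":[0,0,-7],"rot":[0,0,0],"grip":1},{"xyz":[0,1,-11],"rot":[0,0,0],"grip":1},{"xyz":[-0.5,5,-13],"rot":[0,0,0],"grip":1},{"xyz":[-1.3,10,-13],"rot":[0,0,0],"grip":1},{"xyz":[-2.1,15,-13],"rot":[0,0,0],"grip":1},{"xyz":[-2.9,20,-13],"rot":[0,0,0],"grip":1},{"xyz":[-3.7,25,-13],"rot":[0,0,0],"grip":1}]'; python3 -m creep '[{"xyz":[-0.6,3.5,0],"rot":[0,0,0],"grip":1},{"xyz":[-1.2,6,0],"rot":[0,0,0],"grip":1},{"xyz":[-1.4,7.6,0],"rot":[0,0,0],"grip":1},{"xyz":[-1.4,7.6,0],"rot":[0,0,0],"grip":1},{"xyz":[-1.4,7.6,0],"rot":[0,0,0],"grip":1},{"xyz":[-1.4,7.6,0],"rot":[0,0,0],"grip":1},{"xyz":[-1.4,7.6,0],"rot":[0,0,0],"grip":1},{"xyz":[-1.4,7.6,0],"rot":[0,0,0],"grip":1}]'; python3 go.py 531 409 100 3.14159;python3 look.py 531 409 i 14 67; python3 -c "
from station import r;print(*r.observe()['tcp_pos'].round(1))"|tee p|xargs python3 held.py i;cat p; python3 stack.py i 612 -196 66
```

```text
clock: 30.25
tcp_pos: [480.7, 83.0, 17.4]
orientation: [0.0, 0.003, 1.0, 0.0]
ft_force: [0.7, -0.1, -0.8]
gripper_width: 85.3
finger_force: 0.0
clock: 31.25
tcp_pos: [480.7, 83.1, 17.6]
orientation: [0.001, 0.003, 1.0, 0.0]
ft_force: [-1.4, -0.6, 5.2]
gripper_width: 55.3
finger_force: 63.8
clock: 32.25
tcp_pos: [518.5, 334.3, 146.6]
orientation: [-0.0, 0.003, 1.0, -0.0]
ft_force: [0.1, -1.7, -0.7]
gripper_width: 55.1
finger_force: 64.1
clock: 33.25
tcp_pos: [533.2, 408.3, 147.1]
orientation: [0.0, 0.003, 1.0, 0.0]
ft_force: [-0.0, -0.8, -0.6]
gripper_width: 54.9
finger_force: 64.1
t 33.25 tcp [533.2 408.3 147.1] j [ 0.65  0.56  0.08  1.08 -0.    0.66] f [-0.  -0.8 -0.6] w 54.9 ff 64.1
xyz cm [0.22 0.07 4.71] rot [ 0.     0.    -0.006]
wrist [(14.0, (531.6, 410.5, 79.5, 13.6, 3729)), (67.0, (527.8, 410.9, 6.4, 64.8, 12))]
scene [(14.0, (529.4, 408.0, 83.3, 14.0, 328)), (67.0, (531.4, 406.2, 11.3, 66.2, 11))]
side [(14.0, (532.0, 410.1, 82.2, 15.1, 904)), (67.0, (531.4, 411.3, 11.5, 67.2, 28))]
z pct [-15.2   1.    2.    2.7  13.8]
bore rel tcp [-0.8 -0.5] dia 27.8 x extent -30.1 28.5
533.1 408.6 147.0
side [('66', (614.2, -195.8, 63.0, 66.3, 146))]
scene [('66', (612.1, -196.8, 59.5, 66.5, 369))]
```

```bash
python3 -m creep '[{"xyz":[0.08,0.2,1.5],"rot":[0,0,0],"grip":1},{"xyz":[0.08,0.2,3.5],"rot":[0,0,0],"grip":1},{"xyz":[0.08,0.2,5.2],"rot":[0,0,0],"grip":1},{"xyz":[0.08,0.2,7],"rot":[0,0,0],"grip":1},{"xyz":[0.08,0.2,8.8],"rot":[0,0,0],"grip":1},{"xyz":[0.08,0.2,10.3],"rot":[0,0,0],"grip":1},{"xyz":[0.08,0.2,11.2],"rot":[0,0,0],"grip":1},{"xyz":[0.08,0.2,11.4],"rot":[0,0,0],"grip":1}]'; python3 -m creep '[{"xyz":[0,0,0.05],"rot":[0,0,0],"grip":1},{"xyz":[0,0,0.1],"rot":[0,0,0],"grip":1},{"xyz":[0,0,0.15],"rot":[0,0,0],"grip":1},{"xyz":[0,0,0.15],"rot":[0,0,0],"grip":1},{"xyz":[0,0,0.15],"rot":[0,0,0],"grip":1},{"xyz":[0,0,0.15],"rot":[0,0,0],"grip":1},{"xyz":[0,0,0.15],"rot":[0,0,0],"grip":1},{"xyz":[0,0,0.15],"rot":[0,0,0],"grip":1}]'
```

```text
clock: 34.4
tcp_pos: [531.9, 410.4, 32.1]
orientation: [-0.0, 0.003, 1.0, -0.0]
ft_force: [-0.1, -0.9, -0.6]
gripper_width: 55.4
finger_force: 64.1
clock: 35.4
tcp_pos: [532.5, 410.8, 31.7]
orientation: [0.0, 0.003, 1.0, 0.0]
ft_force: [0.8, -0.4, 2.6]
gripper_width: 55.2
finger_force: 64.3
```

```bash
python3 -m creep '[{"xyz":[0,0,0],"rot":[0,0,0],"grip":0.8},{"xyz":[0,0,0],"rot":[0,0,0],"grip":0},{"xyz":[0,0,0],"rot":[0,0,0],"grip":-1},{"xyz":[0,0,0],"rot":[0,0,0],"grip":-1},{"xyz":[0,0,0],"rot":[0,0,0],"grip":-1},{"xyz":[0,0,-3],"rot":[0,0,0],"grip":-1},{"xyz":[0,0,-7],"rot":[0,0,0],"grip":-1},{"xyz":[0,0,-11],"rot":[0,0,0],"grip":-1}]'; python3 -m creep '[{"xyz":[0,-3,0],"rot":[0,0,0],"grip":-1},{"xyz":[0,-8,0],"rot":[0,0,0],"grip":-1},{"xyz":[0.2,-13,0],"rot":[0,0,0],"grip":-1},{"xyz":[0.4,-19,0],"rot":[0,0,0],"grip":-1},{"xyz":[0.6,-25,0],"rot":[0,0,0],"grip":-1},{"xyz":[0.8,-31,0],"rot":[0,0,0],"grip":-1},{"xyz":[1,-37,0],"rot":[0,0,0],"grip":-1},{"xyz":[1.2,-43,0],"rot":[0,0,0],"grip":-1}]';python3 -m creep '[{"xyz":[0,-6,0],"rot":[0,0,0],"grip":-1},{"xyz":[0,-12,0],"rot":[0,0,0],"grip":-1},{"xyz":[0,-18,0],"rot":[0,0,0],"grip":-1},{"xyz":[0,-24,0],"rot":[0,0,0],"grip":-1},{"xyz":[0.3,-30,0],"rot":[0,0,0],"grip":-1},{"xyz":[0.6,-35,1],"rot":[0,0,0],"grip":-1},{"xyz":[0.6,-36.8,3],"rot":[0,0,0],"grip":-1},{"xyz":[0.6,-36.8,4],"rot":[0,0,0],"grip":-1}]';python3 look.py 513.5 -387.5 j 14; python3 go.py 513.5 -387.5 15.5 3.14159
python3 stack.py j 531 410 34; python3 stack.py j 612 -196 66
```

```text
clock: 36.4
tcp_pos: [532.0, 410.5, 142.1]
orientation: [-0.0, 0.003, 1.0, -0.0]
ft_force: [0.8, 0.1, 0.5]
gripper_width: 85.4
finger_force: 0.0
clock: 37.4
tcp_pos: [517.6, -21.1, 141.6]
orientation: [0.0, 0.003, 1.0, -0.0]
ft_force: [0.6, -0.1, 0.2]
gripper_width: 85.5
finger_force: 0.0
clock: 38.4
tcp_pos: [508.7, -387.2, 99.4]
orientation: [-0.001, 0.004, 1.0, 0.001]
ft_force: [-0.3, 1.0, -0.4]
gripper_width: 85.5
finger_force: 0.0
wrist [(14.0, (513.4, -388.8, 49.8, 13.5, 1833))]
scene [(14.0, (512.0, -389.2, 50.8, 14.1, 236))]
side [(14.0, (514.9, -384.6, 51.0, 14.5, 76))]
t 38.55 tcp [ 509.1 -384.9  100.4] j [-0.65  0.54 -0.09  0.94  0.   -0.64] f [-0.  -0.4  0.6] w 85.4 ff 0.0
xyz cm [-0.46 -0.28  8.49] rot [ 0.002 -0.002 -0.004]
side [('34', (531.5, 409.9, 59.9, 35.2, 394))]
scene [('34', (528.9, 407.3, 59.8, 33.9, 154))]
side [('66', (613.1, -197.3, 62.7, 66.2, 153))]
scene [('66', (611.6, -197.0, 58.4, 66.4, 361))]
```

```bash
python3 -m creep '[{"xyz":[-0.2,-0.1,1],"rot":[0,0,0],"grip":-1},{"xyz":[-0.45,-0.25,2.5],"rot":[0,0,0],"grip":-1},{"xyz":[-0.45,-0.25,4.5],"rot":[0,0,0],"grip":-1},{"xyz":[-0.45,-0.25,6.3],"rot":[0,0,0],"grip":-1},{"xyz":[-0.45,-0.25,7.7],"rot":[0,0,0],"grip":-1},{"xyz":[-0.45,-0.25,8.3],"rot":[0,0,0],"grip":-1},{"xyz":[-0.45,-0.25,8.3],"rot":[0,0,0],"grip":-1},{"xyz":[-0.45,-0.25,8.3],"rot":[0,0,0],"grip":-1}]'; python3 go.py 513.5 -388.2 16 3.14159
```

```text
clock: 39.55
tcp_pos: [514.7, -390.1, 19.1]
orientation: [0.001, 0.003, 1.0, -0.0]
ft_force: [0.3, -0.4, -0.2]
gripper_width: 85.2
finger_force: 0.0
t 39.55 tcp [ 514.7 -390.1   19.1] j [-0.65  0.63 -0.17  0.77  0.   -0.64] f [ 0.3 -0.4 -0.2] w 85.2 ff 0.0
xyz cm [0.12 0.19 0.31] rot [-0.001  0.001 -0.006]
```

```bash
python3 -m creep '[{"xyz":[0.1,0.15,0.2],"rot":[0,0,0],"grip":-1},{"xyz":[0.1,0.15,0.2],"rot":[0,0,0],"grip":0},{"xyz":[0.1,0.15,0.2],"rot":[0,0,0],"grip":1},{"xyz":[0.1,0.15,0.2],"rot":[0,0,0],"grip":1},{"xyz":[0.1,0.15,0.2],"rot":[0,0,0],"grip":1},{"xyz":[0.1,0.15,0.2],"rot":[0,0,0],"grip":1},{"xyz":[0.1,0.15,0.2],"rot":[0,0,0],"grip":1},{"xyz":[0.1,0.15,0.2],"rot":[0,0,0],"grip":1}]'; python3 -m creep '[{"xyz":[0,0,-3],"rot":[0,0,0],"grip":1},{"xyz":[0,0,-7],"rot":[0,0,0],"grip":1},{"xyz":[0,0,-11],"rot":[0,0,0],"grip":1},{"xyz":[0,2,-14],"rot":[0,0,0],"grip":1},{"xyz":[0,6,-16],"rot":[0,0,0],"grip":1},{"xyz":[0,11,-16],"rot":[0,0,0],"grip":1},{"xyz":[0,16,-16],"rot":[0,0,0],"grip":1},{"xyz":[0,21,-16],"rot":[0,0,0],"grip":1}]'; python3 -m creep '[{"xyz":[0,5,0],"rot":[0,0,0],"grip":1},{"xyz":[0,10,0],"rot":[0,0,0],"grip":1},{"xyz":[0,15,0],"rot":[0,0,0],"grip":1},{"xyz":[-0.2,20,0],"rot":[0,0,0],"grip":1},{"xyz":[-0.4,25,0],"rot":[0,0,0],"grip":1},{"xyz":[-0.6,30,0],"rot":[0,0,0],"grip":1},{"xyz":[-0.8,35,0],"rot":[0,0,0],"grip":1},{"xyz":[-1,40,0],"rot":[0,0,0],"grip":1}]'; python3 -m creep '[{"xyz":[-0.2,5,0],"rot":[0,0,0],"grip":1},{"xyz":[-0.4,10,0],"rot":[0,0,0],"grip":1},{"xyz":[-0.6,14,0],"rot":[0,0,0],"grip":1},{"xyz":[-0.8,17,0],"rot":[0,0,0],"grip":1},{"xyz":[-0.8,18.8,0],"rot":[0,0,0],"grip":1},{"xyz":[-0.8,18.8,0],"rot":[0,0,0],"grip":1},{"xyz":[-0.8,18.8,0],"rot":[0,0,0],"grip":1},{"xyz":[-0.8,18.8,0],"rot":[0,0,0],"grip":1}]'; python3 go.py 531.5 410 100 3.14159;python3 look.py 531 409 k 14 34; python3 -c "
from station import r;print(*r.observe()['tcp_pos'].round(1))"|tee p|xargs python3 held.py k;cat p
```

```text
clock: 40.55
tcp_pos: [513.3, -388.4, 17.3]
orientation: [0.0, 0.003, 1.0, -0.0]
ft_force: [-0.9, 0.4, 6.1]
gripper_width: 47.9
finger_force: 60.8
clock: 41.55
tcp_pos: [514.0, -176.6, 176.1]
orientation: [-0.0, 0.003, 1.0, 0.0]
ft_force: [0.5, 1.2, -1.9]
gripper_width: 47.9
finger_force: 62.2
clock: 42.55
tcp_pos: [526.4, 223.3, 176.1]
orientation: [-0.0, 0.003, 1.0, -0.0]
ft_force: [0.5, -0.3, -1.8]
gripper_width: 47.7
finger_force: 62.2
clock: 43.55
tcp_pos: [535.9, 408.3, 176.6]
orientation: [-0.0, 0.004, 1.0, -0.0]
ft_force: [-0.1, 0.1, -1.2]
gripper_width: 46.9
finger_force: 62.3
t 43.55 tcp [535.9 408.3 176.6] j [ 0.65  0.55  0.13  1.15 -0.    0.66] f [-0.1  0.1 -1.2] w 46.9 ff 62.3
xyz cm [0.44 0.17 7.66] rot [-0.001 -0.    -0.007]
wrist [(14.0, (531.9, 410.5, 79.9, 13.5, 1755)), (34.0, (531.4, 410.6, 58.9, 33.6, 1892))]
scene [(14.0, (531.3, 406.1, 79.9, 13.8, 138)), (34.0, (530.3, 407.4, 58.9, 34.1, 143))]
side [(14.0, (531.0, 410.6, 80.4, 14.7, 398)), (34.0, (531.6, 410.5, 59.5, 35.1, 392))]
z pct [-15.5  -4.7  -3.8   2.5  18.8]
bore rel tcp [ 0.1 -0.7] dia 27.8 x extent -24.9 26.0
536.0 408.8 176.7
```

View pics/k_wrist.png

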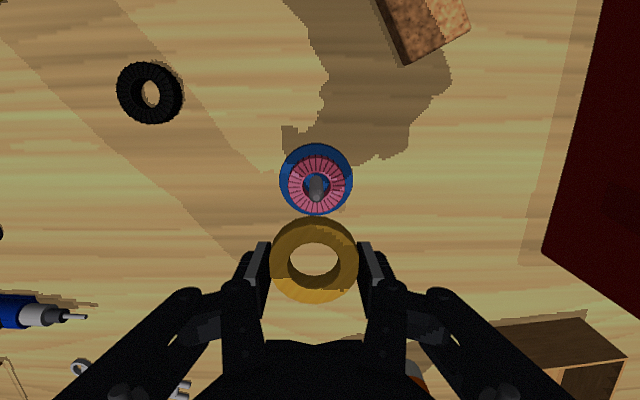

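Pink sits on the blue post at (316,182) and the collar is held level at (315,260). Next I'll line it up, then lower it.

```bash
python3 -m creep '[{"xyz":[0.2,0.1,1],"rot":[0,0,0],"grip":1},{"xyz":[0.45,0.24,2.5],"rot":[0,0,0],"grip":1},{"xyz":[0.45,0.24,4],"rot":[0,0,0],"grip":1},{"xyz":[0.45,0.24,5.5],"rot":[0,0,0],"grip":1},{"xyz":[0.45,0.24,6.8],"rot":[0,0,0],"grip":1},{"xyz":[0.45,0.24,7.5],"rot":[0,0,0],"grip":1},{"xyz":[0.45,0.24,7.5],"rot":[0,0,0],"grip":1},{"xyz":[0.45,0.24,7.5],"rot":[0,0,0],"grip":1}]'; python3 go.py 531.5 410.9 51.6 3.14159
```

```text
clock: 44.7
tcp_pos: [531.7, 412.4, 102.0]
orientation: [0.0, 0.003, 1.0, 0.0]
ft_force: [-0.7, -0.1, -1.1]
gripper_width: 47.8
finger_force: 62.3
t 44.7 tcp [531.7 412.4 102. ] j [0.66 0.59 0.01 0.99 0.   0.67] f [-0.7 -0.1 -1.1] w 47.8 ff 62.3
xyz cm [ 0.03 -0.15  5.04] rot [ 0.001  0.001 -0.006]
```

```bash
python3 -m creep '[{"xyz":[0,-0.1,0.5],"rot":[0,0,0],"grip":1},{"xyz":[0,-0.1,1.3],"rot":[0,0,0],"grip":1},{"xyz":[0,-0.1,2.2],"rot":[0,0,0],"grip":1},{"xyz":[0,-0.1,3],"rot":[0,0,0],"grip":1},{"xyz":[0,-0.1,3.8],"rot":[0,0,0],"grip":1},{"xyz":[0,-0.1,4.5],"rot":[0,0,0],"grip":1},{"xyz":[0,-0.1,4.85],"rot":[0,0,0],"grip":1},{"xyz":[0,-0.1,4.9],"rot":[0,0,0],"grip":1}]'; python3 -m creep '[{"xyz":[0,0,0.05],"rot":[0,0,0],"grip":1},{"xyz":[0,0,0.1],"rot":[0,0,0],"grip":1},{"xyz":[0,0,0.15],"rot":[0,0,0],"grip":1},{"xyz":[0,0,0.15],"rot":[0,0,0],"grip":1},{"xyz":[0,0,0.15],"rot":[0,0,0],"grip":1},{"xyz":[0,0,0.15],"rot":[0,0,0],"grip":1},{"xyz":[0,0,0.15],"rot":[0,0,0],"grip":1},{"xyz":[0,0,0.15],"rot":[0,0,0],"grip":1}]'
```

```text
clock: 45.7
tcp_pos: [531.2, 411.1, 52.1]
orientation: [-0.0, 0.003, 1.0, -0.0]
ft_force: [0.2, 0.2, -1.2]
gripper_width: 47.9
finger_force: 62.3
clock: 46.7
tcp_pos: [531.5, 411.2, 51.4]
orientation: [0.0, 0.003, 1.0, 0.0]
ft_force: [-0.9, -0.9, 5.2]
gripper_width: 47.9
finger_force: 62.8
```

```bash
python3 -m creep '[{"xyz":[0,0,0],"rot":[0,0,0],"grip":0.8},{"xyz":[0,0,0],"rot":[0,0,0],"grip":0},{"xyz":[0,0,0],"rot":[0,0,0],"grip":-1},{"xyz":[0,0,0],"rot":[0,0,0],"grip":-1},{"xyz":[0,0,0],"rot":[0,0,0],"grip":-1},{"xyz":[0,0,-3],"rot":[0,0,0],"grip":-1},{"xyz":[0,0,-7],"rot":[0,0,0],"grip":-1},{"xyz":[0,0,-10],"rot":[0,0,0],"grip":-1}]'; python3 -m creep '[{"xyz":[1,-3,-1],"rot":[0,0,0],"grip":-1},{"xyz":[2,-7,-2],"rot":[0,0,0],"grip":-1},{"xyz":[4,-11,-3],"rot":[0,0,0],"grip":-1},{"xyz":[6,-15,-4],"rot":[0,0,0],"grip":-1},{"xyz":[8,-19,-5],"rot":[0,0,0],"grip":-1},{"xyz":[9,-22,-5],"rot":[0,0,0],"grip":-1},{"xyz":[9,-22,-5],"rot":[0,0,0],"grip":-1},{"xyz":[9,-22,-5],"rot":[0,0,0],"grip":-1}]'; python3 look.py 531 410 l 14 34 48;python3 stack.py l 612 -196 66;python3 stack.py l 440 245 20
python3 -c "
import cv2,numpy as np
a=cv2.imread('pics/l_scene.png');b=cv2.imread('pics/l_side.png')
f=lambda i,x,y:cv2.resize(i[y-45:y+45,x-45:x+45],(380,380))
cv2.imwrite('pics/l_c.png',np.hstack([f(a,286,280),f(a,421,138)]))"
```

```text
clock: 47.7
tcp_pos: [531.6, 411.4, 152.4]
orientation: [0.0, 0.003, 1.0, 0.0]
ft_force: [0.5, 0.7, -0.6]
gripper_width: 85.2
finger_force: 0.0
clock: 48.7
tcp_pos: [440.6, 192.1, 201.0]
orientation: [0.0, 0.003, 1.0, 0.0]
ft_force: [0.4, -0.1, 0.3]
gripper_width: 85.2
finger_force: 0.0
wrist [(14.0, (531.3, 409.2, 79.8, 13.7, 966)), (34.0, (531.5, 410.7, 59.5, 33.5, 441)), (48.0, (531.5, 410.5, 51.0, 47.5, 846))]
scene [(14.0, (531.1, 407.5, 81.8, 13.7, 149)), (34.0, (530.2, 406.6, 58.9, 33.8, 63)), (48.0, (529.1, 408.6, 52.8, 47.8, 107))]
side [(14.0, (530.4, 410.5, 81.1, 14.8, 390)), (34.0, (531.4, 410.7, 58.7, 34.9, 155)), (48.0, (532.0, 410.8, 51.0, 49.0, 303))]
side [('66', None)]
scene [('66', (611.7, -197.2, 57.9, 66.6, 373))]
side [('20', (441.7, 245.5, 58.7, 20.7, 332))]
scene [('20', (439.4, 245.2, 60.0, 20.1, 174))]
```

View pics/l_c.png

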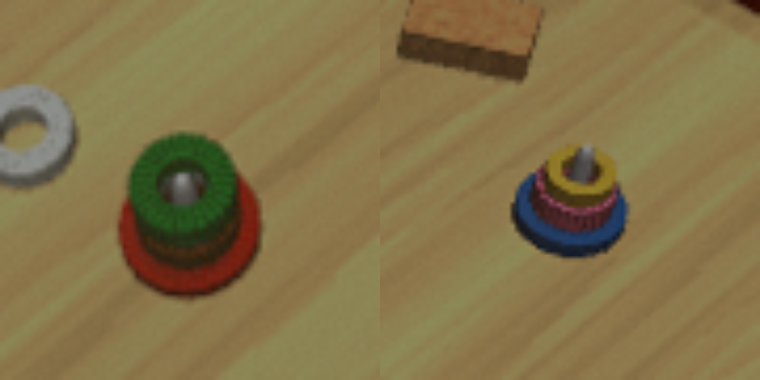

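View pics/l_side.png

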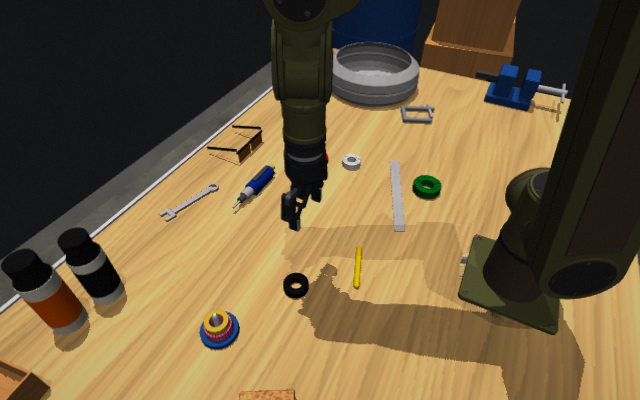

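The crops show both packs complete and flat: red topped by green at (183,185), blue topped by brass at (582,168). In the side view, black (296,285) and the grinder (255,187) haven't moved, and the arm is clear of everything.

```bash
python3 -c "
from station import ticket;print(ticket.finish_job())"
```

```text
the job is handed in; nothing more can be done
None
```

Both packs are made up and handed in at about 49 s: brown wheel, steel spacer and green wheel on the red post, pink wheel and brass collar on the blue. The last pictures showed everything sitting flat, with the black wheel and die grinder where they lay.

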